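# Hold a steel flask down in the V-cradle for lettering

### The job

Take the long steel flask out of the cardboard tray, lay it in the wooden V-cradle with its base right up against the end stop, and press it down firmly so that it bears on both sloping faces of the V along its length. Finish while still holding it pressed down like that (do not let go and do not back off), so that it cannot roll or rock while I letter it; leave the other things on the table where they are.

Things in the scene. Friction and masses are not known exactly. Their poses are not given: they have to be found in the camera images.
- flask_mid (a point): Long flask: steel cylinder, 50 mm diameter, 145 mm long, plus a black screw cap (42 mm diameter, 35 mm long) on one end; 180 mm overall, about 0.24 kg. Point: on its axis, half-way along the steel part, 72.5 mm from the flat base. Its x axis runs from base to cap; it may be rolled about x. Starts lying level in either slot of the tray, axis 36 mm above the table, cap towards the tray's +x.
- flask_short_mid (a point): Short flask, which stays in the tray: same look and diameters but its steel part is 85 mm long, 120 mm overall. Point: on its axis, half-way along the steel part; x axis from base to cap. It lies in the other slot, parallel to the long flask, the axes 115 mm apart.
- tray: Open cardboard tray, fixed, 225 x 255 mm, walls 22 mm high, floor 4 mm thick. Origin: centre of its underside, on the table. x axis along the flasks, y across the two slots, which are at y = +57.5 and -57.5 mm. Each flask lies on two low saddles that stay within 22 mm of its axis sideways; the space beside it is open down to the floor.
- cradle: Beech V-cradle (V-block) screwed to the table: base board 190 x 100 mm, 18 mm thick, with a 90 degree V and an upright end stop. Origin: on the table under the middle of the V. x axis along the V, away from the stop; y across, z up. A flask fully home (base on the stop) has its middle point at x = 0, y = 0, 57 mm above the table, its uppermost line 82 mm up; the cap overhangs the end.
- stop_face (a point): Middle of the end stop's face, at cradle x = -72.5 mm and 57 mm above the table, on the axis that a seated flask has; axes as the cradle's, so the flask lies towards +x from here. The stop is 60 mm wide and 12 mm thick, its top 72 mm above the table.
- face_left: The V's sloping face on the cradle's +y side, cork-lined, rising outwards at 45 degrees from 3 to 28 mm off the middle, top edge 50 mm above the table, outer flank 38 mm off. In two pieces, x = -72 to -37 and 37 to 70 mm; the 74 mm between is an open gap for fingers down to the base board. Origin and axes are the cradle's.
- face_right: The V's sloping face on the cradle's -y side, mirror image of the other. Origin and axes are the cradle's.
- paint_jar: Bystander: glass paint jar with a black lid, 52 mm in diameter, 60 mm high, standing between tray and cradle. Origin: centre of its underside.
- note_block: Bystander: block of note paper, 76 x 76 x 24 mm, lying between tray and cradle. Origin: centre of its underside.
- water_mug: Bystander: white mug, 72 mm in diameter, 82 mm high, with one handle. Origin: centre of its underside.

How it is judged:
On the way, in this order (a step that is already met when the one before it is completed fails the run):
1. the long flask is lifted out of the tray (height (world z) of flask_mid above 0.085 m), for 0.1 s.
2. the long flask lies in the V, along it, with its base against the stop (x of flask_mid in the frame of cradle between -0.004 and 0.004 m and y of flask_mid in the frame of cradle between -0.004 and 0.004 m and z of flask_mid in the frame of cradle below 0.061 m and angle between the x axis of flask_mid and the x axis of cradle, either way round below 0.05 rad), for 0.2 s.
At the end, for the whole second after the job is handed in: Through the last second the long flask lies in the V, its middle within 4 mm of its seated place along and across (base within 4 mm of the stop) and 3 mm in height, axis within 0.04 rad of the V's, at rest, and each sloping face carries more than 4 N (its weight alone gives about 2 N) (x of flask_mid in the frame of cradle between -0.004 and 0.004 m and y of flask_mid in the frame of cradle between -0.004 and 0.004 m and z of flask_mid in the frame of cradle between 0.054 and 0.06 m and angle between the x axis of flask_mid and the x axis of cradle, either way round below 0.04 rad and contact force between flask and face_left above 4 N and contact force between flask and face_right above 4 N and linear speed of flask below 0.02 m/s); the arm keeps its last pose, push and grip.
It fails at once if the short flask, the paint jar, the note block or the mug is shifted by more than 40 mm (distance of any of flask_short_mid, paint_jar, note_block, water_mug from where it was at the start of the episode above 0.04 m).
It also fails if it takes over 48 s, if anything falls off the work surface, if the arm or the gripper's body presses on something with over 40 N, if the wrist force passes 120 N, or if a joint passes its speed limit or range.

### The arm

A 6-joint arm with a two-finger parallel gripper is mounted at the origin on the work surface. World frame = base frame: x ahead of the robot, y to its left, z up, the work surface at z = 0. Lengths are in m, angles in rad, forces in N, time in s.
With the tool pointing down it reaches from about 0.35 to 0.775 m from the base axis. Payload 7.3 kg.
Tool frame: the origin (TCP) lies at the very end of the fingers, on their centre line; the grasp point (between the pads) lies 19 mm behind it; x points along the fingers, z is the direction in which the jaws open and shut, and the axes are right-handed (so a half turn about x gives the same grasp; the last joint's range is limited). The gripper opens to 92 mm and grips with 3 to 60 N. Pads are 19 mm wide; open, the fingers measure 130 mm over their backs; the gripper's body (75 mm by 190 mm) begins 47 mm behind the grasp point.
Start: joints at [-1.373, 0.342, 1.524, -0, 1.275, -0.146], TCP at [0.177, -0.494, 0.227] pointing down, gripper open.
Joint ranges: [-2.53, 2.53], [-0.77, 2.02], [0.04, 2.7], [-1, 4.14], [0.28, 2.66], [-3.11, 3.11]. Speed limits (rad/s): [2.57, 2.57, 3.14, 3.14, 3.14, 3.14].

### API

Orientations are given as [roll, pitch, yaw] about the fixed x, y, z axes, in that order (R = Rz(yaw) Ry(pitch) Rx(roll)).
In Python, from bench import arm, optics, finder gives the robot as it stands.
- The arm moves only by the shell command python3 -m inch 'ROWS' [FORCE]. ROWS is text: rows parted by semicolons, each of 7 numbers parted by spaces: the shift along the tool's x, y, z in m, then the turn, a rotation vector about the tool's x, y, z in degrees, then the closure in counts, from 0 (fully open) to 255 (shut). In form: x y z ax ay az fingers; .... A call has 1 to 20 rows; each row is the pose to reach, as a shift and turn from the pose commanded when the call began, along the tool's axes at that moment; what a row does not reach only later rows make up. A row lasts 1/8 s, in which the tool goes at most 62.5 mm and 10.7 degrees, less where a joint would pass 70% of its speed; a pose out of reach is approached as far as the arm can. A call with a gripper value outside its range is refused whole. The fingers move at their own pace and stop on an object; FORCE is the grip in N (left out, the last holds). Time passes only in rows, so rows that repeat a pose let the fingers close. It gives the time, the measured TCP pose, the force and the opening at its end, in the units of the state.
- arm.observe(): the state, without advancing time (a new reading comes with each control period).
- optics.capture(name): name is "scene" or "top" or "wrist"; returns a dict with "pixels" (400x640x3 uint8, blue, green, red), "mtx" (3x3 intrinsics, pixels), "xyz" and "rotation" of the camera in the world. Camera axes: x right, y down, z forward; pixel columns grow to the right and rows downward; lengths in m; the calibration is good to about 2 mm. A picture is of the moment at which its call begins. There is no depth.
- arm.hand_in(): hands the job in, once; it reports no verdict.
Trained networks look in a picture, given as the dict that the camera call returned (one of the last four; its "shot" number tells which), for a name from the list of things; names that differ only in an ending like _2 or _b are one class to them, and where a whole thing is asked for, a point or a joint stands for the part that bears it (a point fixed in the world has none). Each returns a list of dicts, best first, with "score" (0 to 1); they miss things now and then, are a little off and sometimes report something else, mostly with a low value. They report only what shows in the picture. A call takes as long as a camera call.
- finder.spot_in(picture, target): "box" ([centre column, centre row, width, height] in pixels, round what is visible of it).
- finder.spot_point(picture, target): "uv" ([column, row] in pixels: a listed point, or the origin of a listed thing).
The state is a dict: "time": time; "qpos": joint angles; "joint_velocities": joint speeds; "joint_torque": joint torques, N m; "ee_pos": TCP position; "eef_rot": TCP orientation; "wrist_force": force on the tool from outside, world axes, zero at the start; "torque": the same for the moment, N m; "opening": opening from 0.0 (shut) to 1.0 (fully open).
Only numpy, scipy, OpenCV 4.12 (cv2) and the standard library are available. Lean on these libraries where they do the work, as an engineer would, in place of code of your own. Each camera call takes 0.05 s, during which the arm holds its last target.

## Working session

There is one attempt and no reset: what is moved stays moved. The work goes in short steps, Python scripts to look and compute and a shell command to move; the robot and the scene stay as the last step left them, time stands still between calls to the robot, and variables do not carry over. Pictures are saved under pics/ and viewed, and the job is handed in when it is done.

```bash
ls; mkdir -p pics; python3 - <<'E'
from bench import arm, optics, finder
import cv2
print(arm.observe())
for n in ["scene","top"]:
    p=optics.capture(n); cv2.imwrite(f"pics/{n}0.png",p["pixels"])
    print(n,p["mtx"],p["xyz"],p["rotation"],p["shot"])
    for t in ["flask_mid","flask_short_mid","tray","cradle","stop_face","paint_jar","note_block","water_mug"]:
        print(t,[(d["uv"],round(d["score"],2)) for d in finder.spot_point(p,t)[:3]])
E
```

```text
pics
{'time': 0.0, 'qpos': array([-1.37298987e+00,  3.42701692e-01,  1.52502450e+00, -4.47702958e-05,
        1.27539847e+00, -1.46026211e-01]), 'joint_velocities': array([-8.11305062e-05,  1.02472457e-03,  7.35367926e-04, -4.75265275e-04,
       -8.82772683e-04, -5.80806394e-04]), 'joint_torque': array([-9.75876719e-04, -4.31244242e+01, -2.44223642e+01,  7.18094129e-02,
        5.58630866e-02, -1.15667140e-04]), 'ee_pos': array([ 0.17688938, -0.49386396,  0.22605327]), 'eef_rot': array([3.02350375, 1.56926373, 1.79655316]), 'wrist_force': array([-0.0462679 ,  0.21766287,  0.12030925]), 'torque': array([-0.02505355,  0.05419434,  0.03629002]), 'opening': 0.9987877081920126}
scene [[486.54948807   0.         313.59741858]
 [  0.         486.54948807 201.02053581]
 [  0.           0.           1.        ]] [0.91217134 0.45424831 0.94372422] [-2.52745892  0.00634117  2.47317286] 1
flask_mid [([376.1, 310.8], 0.86)]
flask_short_mid [([423.2, 279.4], 0.87), ([272.3, 162.4], 0.45)]
tray [([399.3, 311.9], 0.84)]
cradle [([272.8, 161.1], 0.7)]
stop_face [([266.1, 123.9], 0.71)]
paint_jar [([363.4, 203.5], 0.68)]
note_block [([329.4, 225.3], 0.77)]
water_mug [([289.8, 248.7], 0.74)]
top [[415.33336493   0.         318.38374157]
 [  0.         415.33336493 199.52110797]
 [  0.           0.           1.        ]] [ 0.34466264 -0.03939833  0.94569513] [-2.93874596e+00 -2.20187315e-03 -1.44067610e+00] 2
flask_mid [([212.0, 163.3], 0.93)]
flask_short_mid [([201.3, 206.9], 0.76)]
tray [([205.2, 186.0], 0.86)]
cradle [([407.7, 222.7], 0.97)]
stop_face [([442.2, 234.8], 0.83)]
paint_jar [([211.1, 162.2], 0.63), ([299.3, 247.3], 0.6)]
note_block [([318.0, 203.7], 0.65)]
water_mug [([319.3, 163.5], 0.91)]
```

View pics/scene0.png

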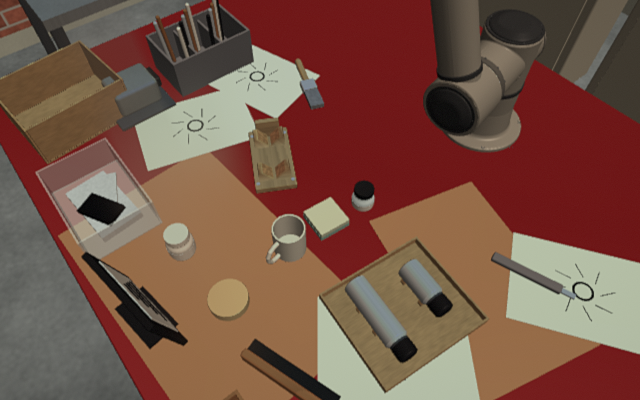

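View pics/top0.png

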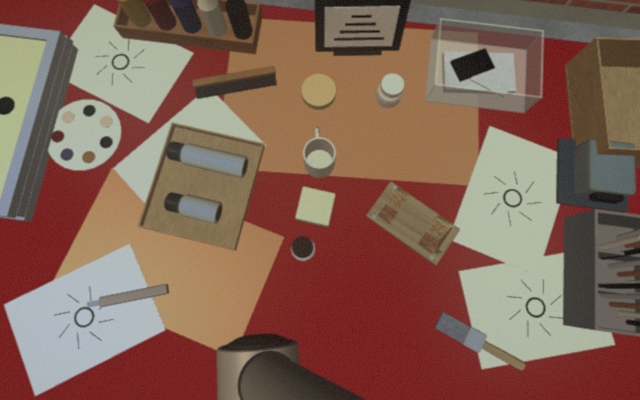

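The top view shows the long flask at about (212,160), cap to the left at (175,152). The short flask is at (200,207). The cradle is around (412,222) with its end stop at the right end, near (440,235).

```bash
cat > h.py <<'E'
import numpy as np, cv2
from scipy.spatial.transform import Rotation as R
from bench import arm, optics, finder
def rot(v): return R.from_euler('xyz',v).as_matrix()
def onplane(p,uv,z):
    d=rot(p["rotation"])@np.linalg.inv(p["mtx"])@np.array([uv[0],uv[1],1.])
    c=np.array(p["xyz"]); return c+d*(z-c[2])/d[2]
def proj(p,X):
    Y=(np.atleast_2d(X)-np.array(p["xyz"]))@rot(p["rotation"]); Y=Y@np.array(p["mtx"]).T
    return Y[:,:2]/Y[:,2:]
Z=dict(flask_mid=.036,flask_short_mid=.036,tray=0,cradle=0,stop_face=.057,paint_jar=0,note_block=0,water_mug=0)
E
python3 - <<'E'
from h import *
for n in ["scene","top"]:
    p=optics.capture(n)
    for t,z in Z.items():
        for d in finder.spot_point(p,t)[:2]: print(n,t,round(d["score"],2),onplane(p,d["uv"],z).round(4))
s=arm.observe(); print(rot(s["eef_rot"]).round(3))
w=optics.capture("wrist");print(w["xyz"]-s["ee_pos"],rot(w["rotation"]).round(3), w["mtx"][0])
cv2.imwrite("pics/w0.png",w["pixels"])
E
```

```text
scene flask_mid 0.73 [0.5489 0.2622 0.036 ]
scene flask_mid 0.72 [0.5928 0.2321 0.036 ]
scene flask_short_mid 0.75 [0.469  0.2444 0.036 ]
scene flask_short_mid 0.5 [ 0.5238 -0.2077  0.036 ]
scene tray 0.72 [0.5404 0.2496 0.    ]
scene cradle 0.55 [ 0.5104 -0.2334  0.    ]
scene cradle 0.28 [ 0.5166 -0.2338  0.    ]
scene stop_face 0.84 [ 0.4719 -0.3029  0.057 ]
scene paint_jar 0.87 [ 0.426  0.003 -0.   ]
scene note_block 0.77 [0.5188 0.0019 0.    ]
scene note_block 0.68 [ 0.415  -0.0008  0.    ]
scene water_mug 0.91 [ 0.6287 -0.0073 -0.    ]
top flask_mid 0.74 [0.583  0.2402 0.036 ]
top flask_short_mid 0.61 [0.4802 0.2384 0.036 ]
top tray 0.93 [0.5376 0.2573 0.    ]
top tray 0.34 [ 0.4913 -0.302   0.    ]
top cradle 0.58 [ 0.5038 -0.2286  0.    ]
top stop_face 0.67 [ 0.4808 -0.2914  0.057 ]
top paint_jar 0.93 [0.4257 0.0055 0.    ]
top note_block 0.6 [ 0.5197 -0.02    0.    ]
top note_block 0.2 [ 0.4869 -0.3119  0.    ]
top water_mug 0.93 [ 0.6241 -0.0031  0.    ]
[[ 0.     0.941  0.337]
 [-0.     0.337 -0.941]
 [-1.    -0.     0.   ]]
[0.07300494 0.0259448  0.1582216 ] [[ 0.338 -0.902 -0.269]
 [-0.941 -0.324 -0.096]
 [-0.001  0.285 -0.958]] [346.2014504    0.         321.52173575]
```

```bash
python3 -m inch '-0.01 0.399 -0.136 -45 0 0 0;-0.01 0.399 -0.136 -45 0 0 0;-0.01 0.399 -0.136 -45 0 0 0;-0.01 0.399 -0.136 -45 0 0 0;-0.01 0.399 -0.136 -45 0 0 0;-0.01 0.399 -0.136 -45 0 0 0;-0.01 0.399 -0.136 -45 0 0 0;-0.01 0.399 -0.136 -45 0 0 0;-0.01 0.399 -0.136 -45 0 0 0;-0.01 0.399 -0.136 -45 0 0 0'
python3 - <<'E'
from h import *
s=arm.observe(); print(s["time"],s["ee_pos"],s["qpos"],rot(s["eef_rot"]).round(3))
w=optics.capture("wrist")
cv2.imwrite("pics/w1.png",w["pixels"])
for t in ["cradle","stop_face"]:
    for d in finder.spot_point(w,t)[:2]: print(t,d["uv"],round(d["score"],2),onplane(w,d["uv"],Z[t]).round(4))
E
```

```text
time: 3.1
ee_pos: [0.5059, -0.2327, 0.2368]
eef_rot: [-2.117, 1.57, -2.56]
wrist_force: [-0.2, 0.1, -0.3]
opening: 1.003
3.1 [ 0.50590954 -0.23270172  0.23675852] [-5.68546042e-01  3.93443601e-01  1.41786954e+00 -3.52001909e-04
  1.33043243e+00 -1.25182783e-01] [[-0.     0.429  0.903]
 [-0.     0.903 -0.429]
 [-1.    -0.    -0.   ]]
cradle [324.2, 157.3] 0.87 [ 0.5129 -0.2255  0.    ]
stop_face [320.0, 237.0] 0.96 [ 0.4767 -0.2911  0.057 ]
```

View pics/w1.png

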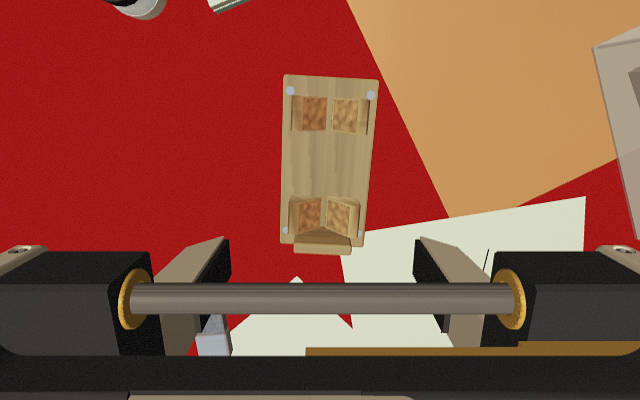

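The wrist view shows the cradle squarely, with cork faces around (313-345,113) and (305-340,215) and the stop at about (322,247). I'll zoom in to fit its pose.

```bash
python3 - <<'E'
import cv2
i=cv2.imread("pics/w1.png")[60:260,260:400]
cv2.imwrite("pics/w1z.png",cv2.resize(i,None,fx=4,fy=3*1,interpolation=cv2.INTER_CUBIC)[:600])
cv2.imwrite("pics/w1za.png",cv2.resize(i[:100],None,fx=5.5,fy=5.5,interpolation=cv2.INTER_CUBIC))
cv2.imwrite("pics/w1zb.png",cv2.resize(i[110:200],None,fx=5.5,fy=5.5,interpolation=cv2.INTER_CUBIC))
E
```

```text
(no output)
```

View pics/w1za.png

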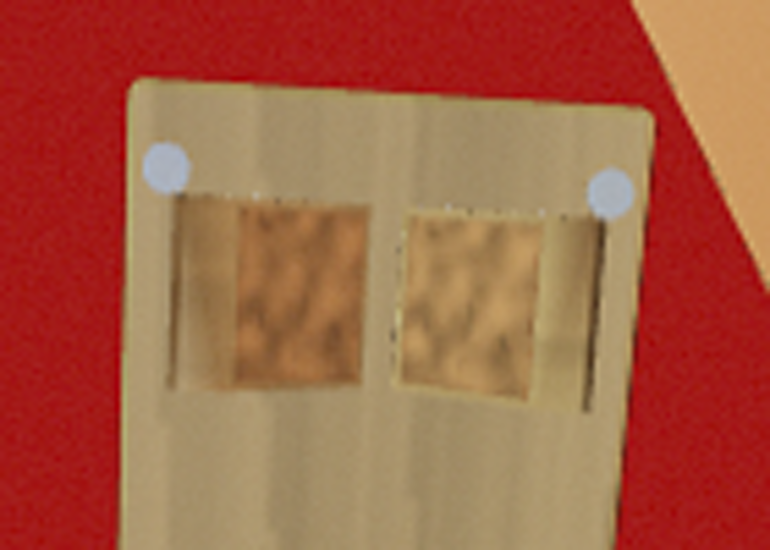

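View pics/w1zb.png

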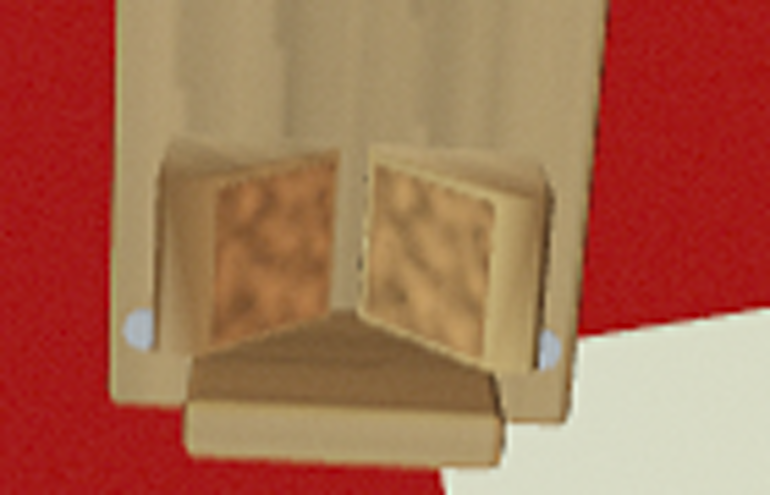

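```bash
python3 - <<'E'
from h import *
from scipy.optimize import least_squares
import pickle
w=optics.capture("wrist")
a=[(70,28,50,240,203),(70,3,25,370,207),(37,28,50,234,386),(37,3,25,362,383),(70,-3,25,406,212),(70,-28,50,544,220),(37,-3,25,397,383),(37,-28,50,530,400)]
b=[(-37,3,25,338,152),(-37,28,50,218,185),(-72,3,25,331,312),(-72,28,50,209,347),(-37,-3,25,371,158),(-37,-28,50,494,203),(-72,-3,25,362,315),(-72,-28,50,484,360),(-72.5,30,72,190,402),(-72.5,-30,72,499,412)]
X=np.array([r[:3] for r in a+b])/1000
uv=np.array([(260+r[3]/5.5,60+r[4]/5.5) for r in a]+[(260+r[3]/5.5,170+r[4]/5.5) for r in b])-0.4
def T(q): 
    return X@R.from_euler('z',q[2]).as_matrix().T+[q[0],q[1],q[3] if len(q)>3 else 0]
for q0 in ([.506,-.231,1.13],[.506,-.231,1.13,0]):
    r=least_squares(lambda q:(proj(w,T(q))-uv).ravel(),q0,loss='soft_l1')
    print(r.x.round(4),np.degrees(r.x[2]).round(2),"rms",np.sqrt((r.fun**2).mean()))
print((proj(w,T(r.x))-uv).round(1).tolist())
E
```

```text
[ 0.5136 -0.2295  1.0731] 61.48 rms 0.9856694467532526
[ 0.5134 -0.23    1.0731 -0.0028] 61.49 rms 0.9237660335150446
[[-1.4, -0.3], [0.5, 0.4], [-1.6, 1.2], [0.1, 0.7], [-0.3, -0.2], [1.3, -0.0], [-0.7, 1.1], [0.9, 1.8], [0.6, -0.4], [-1.4, -1.0], [0.2, -0.3], [-0.9, 0.4], [-0.1, -1.2], [1.6, -1.5], [-0.3, -0.6], [0.8, 0.7], [-0.9, -1.0], [1.6, 0.2]]
```

```bash
python3 -m inch '-0.01 0.441 -0.1275 -22 0 0 60;-0.01 0.441 -0.1275 -22 0 0 60;-0.01 0.441 -0.1275 -22 0 0 60;-0.01 0.441 -0.1275 -22 0 0 60;-0.01 0.441 -0.1275 -22 0 0 60;-0.01 0.441 -0.1275 -22 0 0 60;-0.01 0.441 -0.1275 -22 0 0 60;-0.01 0.441 -0.1275 -22 0 0 60;-0.01 0.441 -0.1275 -22 0 0 60;-0.01 0.441 -0.1275 -22 0 0 60'
python3 - <<'E'
from h import *
s=arm.observe(); print(s["time"],s["ee_pos"],s["qpos"],rot(s["eef_rot"]).round(3))
w=optics.capture("wrist")
cv2.imwrite("pics/w2.png",w["pixels"])
for t in ["flask_mid","flask_short_mid","tray"]:
    for d in finder.spot_point(w,t)[:2]: print(t,d["uv"],round(d["score"],2),onplane(w,d["uv"],Z[t]).round(4))
E
```

```text
time: 4.55
ee_pos: [0.58, 0.2198, 0.2466]
eef_rot: [-1.913, 1.57, -1.972]
wrist_force: [0.4, -0.2, -0.6]
opening: 0.766
4.55 [0.58004237 0.21980397 0.24661763] [ 2.39127472e-01  5.09063856e-01  1.20498327e+00 -7.51157445e-04
  1.42809922e+00  2.98263209e-01] [[-0.     0.059  0.998]
 [-0.001  0.998 -0.059]
 [-1.    -0.001 -0.   ]]
flask_mid [331.5, 159.1] 0.86 [0.5917 0.231  0.036 ]
flask_short_mid [222.7, 153.9] 0.77 [0.4757 0.2434 0.036 ]
```

View pics/w2.png

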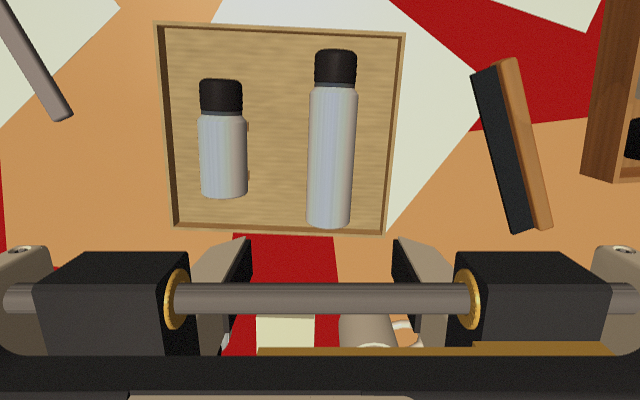

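The tray is clearly in view. The long flask runs from its base at about (328,228) to the cap top at (335,49), and the short flask is to the left.

```bash
python3 - <<'E'
from h import *
from scipy.optimize import least_squares
i=cv2.imread("pics/w2.png").astype(float)
b=cv2.GaussianBlur(i,(0,0),1.0)
cool=b[:,:,0]-b[:,:,2]  # steel bluish vs cardboard
def edge(vals,thr):
    pass
L=[];
for r in (105,120,135,150,165,180,195,210):
    row=cool[r]; 
    ins=row[325:340].mean(); out=(row[285:298].mean()+row[365:378].mean())/2; t=(ins+out)/2
    m=row>t
    c=330
    while m[c]: c-=1
    l=c+(t-row[c])/(row[c+1]-row[c])
    c=330
    while m[c]: c+=1
    rr=c-1+(row[c-1]-t)/(row[c-1]-row[c]); L.append((r,l,rr)); print(r,round(l,1),round(rr,1))
print("bottom",[ (k,round(cool[k,328],0)) for k in range(218,238)])
print("top",[ (k,b[k,335].sum().round(0)) for k in range(42,60)])
w=optics.capture("wrist")
th=np.linspace(0,2*np.pi,120)
def pts(q):
    P=[]
    for x,rad in ((-.0725,.025),(.060,.025)):
        P.append(np.c_[np.full(120,x),rad*np.cos(th),rad*np.sin(th)])
    P=np.vstack(P); return P@R.from_euler('z',q[2]).as_matrix().T+[q[0],q[1],.036]
def pred(q):
    h=cv2.convexHull(proj(w,pts(q)).astype(np.float32))[:,0]
    h=np.vstack([h,h[:1]]); out=[]
    for r,_,_ in L:
        xs=[]
        for p,s in zip(h[:-1],h[1:]):
            if (p[1]-r)*(s[1]-r)<=0 and p[1]!=s[1]: xs.append(p[0]+(r-p[1])/(s[1]-p[1])*(s[0]-p[0]))
        out+= [min(xs),max(xs)] if xs else [0,0]
    return np.array(out),h[:,1].max()
bot=228.
f=lambda q: np.r_[pred(q)[0]-np.array([(l,r) for _,l,r in L]).ravel(),3*(pred(q)[1]-bot)]
r=least_squares(f,[.59,.235,1.5],diff_step=1e-4)
print(r.x,np.degrees(r.x[2]),r.fun.round(1))
E
```

```text
105 309.9 356.7
120 309.4 355.5
135 308.8 354.5
150 308.4 353.5
165 307.8 352.5
180 307.3 351.5
195 306.7 350.5
210 306.3 349.5
bottom [(218, np.float64(8.0)), (219, np.float64(9.0)), (220, np.float64(9.0)), (221, np.float64(8.0)), (222, np.float64(8.0)), (223, np.float64(8.0)), (224, np.float64(7.0)), (225, np.float64(7.0)), (226, np.float64(6.0)), (227, np.float64(-1.0)), (228, np.float64(-22.0)), (229, np.float64(-50.0)), (230, np.float64(-73.0)), (231, np.float64(-82.0)), (232, np.float64(-81.0)), (233, np.float64(-78.0)), (234, np.float64(-77.0)), (235, np.float64(-85.0)), (236, np.float64(-105.0)), (237, np.float64(-126.0))]
top [(42, np.float64(421.0)), (43, np.float64(423.0)), (44, np.float64(424.0)), (45, np.float64(427.0)), (46, np.float64(427.0)), (47, np.float64(390.0)), (48, np.float64(288.0)), (49, np.float64(171.0)), (50, np.float64(111.0)), (51, np.float64(104.0)), (52, np.float64(116.0)), (53, np.float64(132.0)), (54, np.float64(145.0)), (55, np.float64(151.0)), (56, np.float64(151.0)), (57, np.float64(150.0)), (58, np.float64(150.0)), (59, np.float64(151.0))]
[0.59112223 0.23431798 1.4693532 ] 84.18773697724112 [-1.1  0.9 -1.   1.  -0.9  1.  -1.   0.9 -0.9  0.9 -0.8  0.8 -0.7  0.8
 -0.7  0.8 -0. ]
```

```bash
python3 -m inch '0.05 0.015 0.0102 2.4 0 0 60;0.1 0.015 0.0102 2.4 0 0 60;0.15 0.015 0.0102 2.4 0 0 60;0.19 0.015 0.0102 2.4 0 0 60;0.215 0.015 0.0102 2.4 0 0 60;0.229 0.015 0.0102 2.4 0 0 60;0.229 0.015 0.0102 2.4 0 0 60;0.229 0.015 0.0102 2.4 0 0 60;0.229 0.015 0.0102 2.4 0 0 60' 
python3 - <<'E'
from h import *
s=arm.observe(); print(s["time"],s["ee_pos"],rot(s["eef_rot"]).round(3),s["wrist_force"])
w=optics.capture("wrist"); cv2.imwrite("pics/w3.png",w["pixels"])
E
```

```text
time: 5.92
ee_pos: [0.5918, 0.236, 0.019]
eef_rot: [0.33, 1.568, 0.23]
wrist_force: [-0.3, -0.1, 0.5]
opening: 0.766
5.925 [0.59182209 0.23599273 0.019018  ] [[ 0.002  0.099  0.995]
 [ 0.001  0.995 -0.099]
 [-1.     0.001  0.002]] [-0.26159419 -0.12417682  0.48244082]
```

View pics/w3.png

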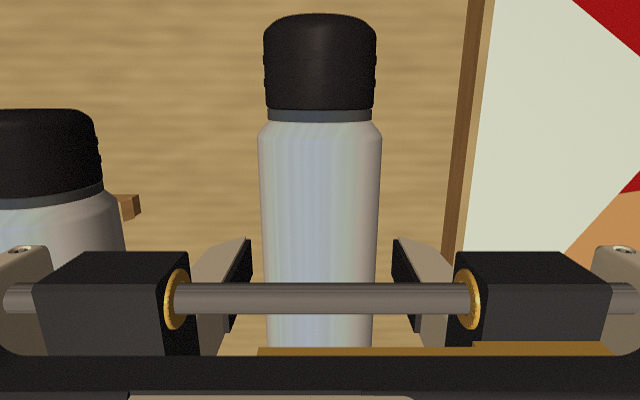

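The flask sits centred between the fingers: edges at columns 260 and 378, finger pads at 245 and 398. Next I close the fingers.

```bash
python3 -m inch '0 0 0 0 0 0 255;0 0 0 0 0 0 255;0 0 0 0 0 0 255;0 0 0 0 0 0 255;0 0 0 0 0 0 255;0 0 0 0 0 0 255' 40; python3 -m inch '-0.03 0 0 0 0 0 255;-0.08 0 0 0 0 0 255;-0.13 0 0 0 0 0 255;-0.15 0 0 0 0 0 255;-0.15 0 0 0 0 0 255;-0.15 0 0 0 0 0 255;-0.15 0 0 0 0 0 255'
python3 - <<'E'
from h import *
s=arm.observe(); print(s["time"],s["ee_pos"],rot(s["eef_rot"]).round(4),s["wrist_force"],s["torque"],s["qpos"])
w=optics.capture("wrist"); cv2.imwrite("pics/w4.png",w["pixels"])
E
```

```text
time: 6.72
ee_pos: [0.5908, 0.2358, 0.0178]
eef_rot: [-2.865, 1.57, -2.964]
wrist_force: [-3.7, 0.4, 3.3]
opening: 0.539
time: 7.6
ee_pos: [0.5903, 0.2355, 0.1657]
eef_rot: [-2.731, 1.568, -2.83]
wrist_force: [-0.1, 0.2, -2.0]
opening: 0.532
7.6 [0.59033557 0.23553826 0.16565923] [[-0.0031  0.0994  0.995 ]
 [-0.001   0.995  -0.0994]
 [-1.     -0.0013 -0.003 ]] [-0.06643337  0.21609417 -2.00418203] [-0.05250546 -0.11585833 -0.01359553] [ 2.59227386e-01  5.95356305e-01  1.28022160e+00 -1.79258846e-04
  1.26929142e+00  3.58876809e-01]
```

View pics/w4.png

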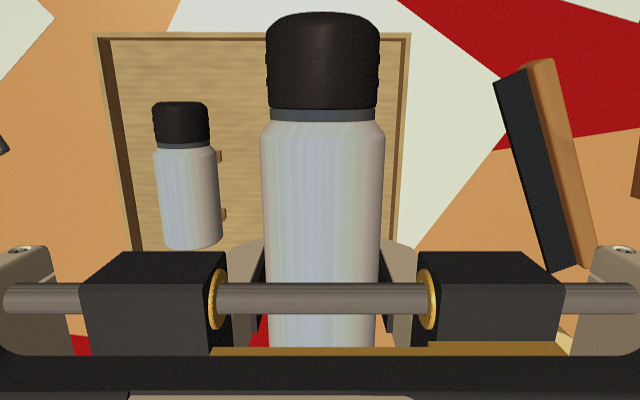

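```bash
python3 -m inch '0 -0.4606 -0.026 22.8 0 0 255;0 -0.4606 -0.026 22.8 0 0 255;0 -0.4606 -0.026 22.8 0 0 255;0 -0.4606 -0.026 22.8 0 0 255;0 -0.4606 -0.026 22.8 0 0 255;0 -0.4606 -0.026 22.8 0 0 255;0 -0.4606 -0.026 22.8 0 0 255;0 -0.4606 -0.026 22.8 0 0 255;0 -0.4606 -0.026 22.8 0 0 255;0 -0.4606 -0.026 22.8 0 0 255;0 -0.4606 -0.026 22.8 0 0 255;0 -0.4606 -0.026 22.8 0 0 255'
python3 - <<'E'
from h import *
s=arm.observe(); M=rot(s["eef_rot"]);print(s["time"],s["ee_pos"],np.degrees(np.arctan2(M[1,1],M[0,1])),s["wrist_force"],s["qpos"])
for n in ("wrist","scene","top"):
    w=optics.capture(n); cv2.imwrite(f"pics/{n}5.png",w["pixels"])
E
```

```text
time: 9.15
ee_pos: [0.5197, -0.2189, 0.1678]
eef_rot: [-1.386, 1.571, -1.881]
wrist_force: [-0.3, -0.3, -2.2]
opening: 0.538
9.15 [ 0.51966932 -0.21891276  0.16775358] 61.58964013316604 [-0.33173124 -0.28121727 -2.15245997] [-5.34585958e-01  4.64188714e-01  1.50374252e+00 -2.16357474e-05
  1.17365688e+00 -3.87232686e-02]
```

View pics/wrist5.png

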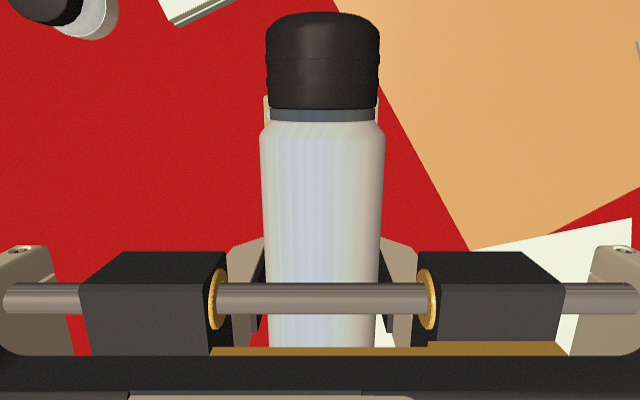

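View pics/scene5.png

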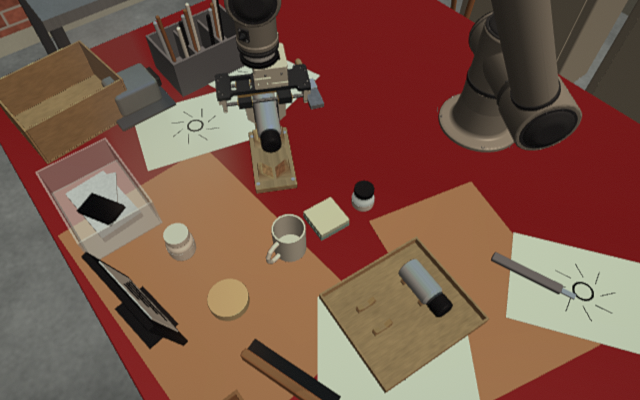

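The wrist view shows the flask axis at column 321, midway between the board corners at (266,97) and (377,97), so it is aligned with the V. Now I lower it to just above the V.

```bash
python3 -m inch '0.05 0 0 0 0 0 255;0.09 0 0 0 0 0 255;0.11 0 0 0 0 0 255;0.119 0 0 0 0 0 255;0.123 0 0 0 0 0 255;0.123 0 0 0 0 0 255;0.123 0 0 0 0 0 255'; python3 -m inch '0.001 -0.003 0 0 0 0 255;0.001 -0.006 0 0 0 0 255;0.001 -0.006 0 0 0 0 255;0.001 -0.006 0 0 0 0 255'
python3 - <<'E'
from h import *
s=arm.observe(); M=rot(s["eef_rot"]);print(s["time"],s["ee_pos"],M.T@s["wrist_force"])
c=np.array([.5136,-.2295]);u=np.array([.477,.879]);d=s["ee_pos"][:2]-c;print("cradle",d@u,d@[-u[1],u[0]])
for n in ("wrist","scene","top"):
    w=optics.capture(n); cv2.imwrite(f"pics/{n}6.png",w["pixels"])
cv2.imwrite("pics/z6.png",cv2.resize(cv2.imread("pics/scene6.png")[60:200,180:340],None,fx=4,fy=4,interpolation=cv2.INTER_CUBIC))
E
```

```text
time: 10.18
ee_pos: [0.5199, -0.2202, 0.0456]
eef_rot: [-0.083, 1.569, -0.581]
wrist_force: [0.4, 0.2, -2.6]
opening: 0.535
time: 10.68
ee_pos: [0.5165, -0.2253, 0.0438]
eef_rot: [-0.496, 1.571, -0.994]
wrist_force: [0.5, -0.0, -2.4]
opening: 0.536
10.675 [ 0.51654646 -0.22529785  0.04376209] [2.43420171 0.22442261 0.47658024]
cradle 0.005099153361511043 -0.0005855123960037964
```

View pics/z6.png

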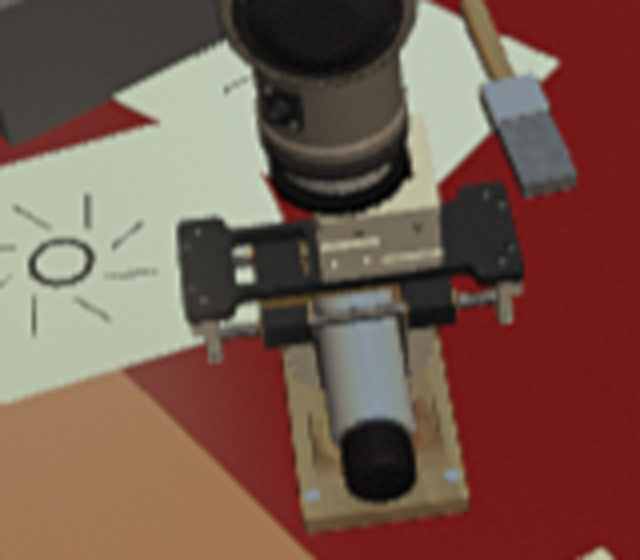

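View pics/wrist6.png

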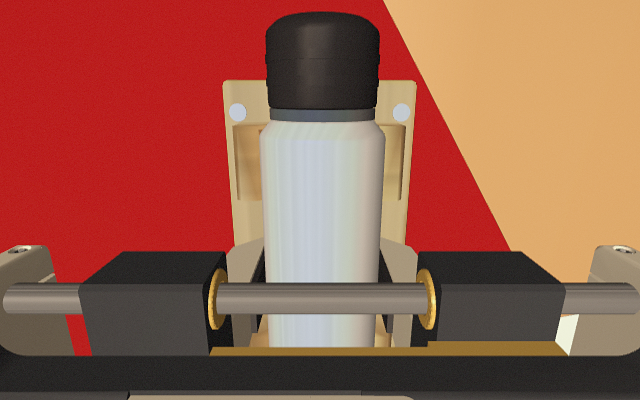

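Aligned in the V: screws at (237,112) and (401,112) are symmetric about the flask. Now I slide towards the stop in small steps and watch the force.

```bash
python3 -m inch '0.002 -0.001 0 0 0 0 255;0.002 -0.002 0 0 0 0 255;0.002 -0.003 0 0 0 0 255;0.002 -0.003 0 0 0 0 255'
python3 - <<'E'
from h import *
s=arm.observe(); M=rot(s["eef_rot"]);print(s["time"],s["ee_pos"],M.T@s["wrist_force"],M.T@s["torque"])
c=np.array([.5136,-.2295]);u=np.array([.477,.879]);d=s["ee_pos"][:2]-c;print("cradle",d@u,d@[-u[1],u[0]])
E
python3 -m inch '0 -0.001 0 0 0 0 255;0 -0.002 0 0 0 0 255;0 -0.002 0 0 0 0 255'
python3 - <<'E'
from h import *
s=arm.observe(); M=rot(s["eef_rot"]);print(s["time"],s["ee_pos"],M.T@s["wrist_force"],M.T@s["torque"])
c=np.array([.5136,-.2295]);u=np.array([.477,.879]);d=s["ee_pos"][:2]-c;print("cradle",d@u,d@[-u[1],u[0]])
E
```

```text
time: 11.32
ee_pos: [0.5154, -0.2269, 0.0416]
eef_rot: [1.836, 1.569, 1.339]
wrist_force: [2.4, 4.0, -2.9]
opening: 0.533
11.325 [ 0.51536103 -0.22694927  0.04163914] [2.86006045 4.64379189 0.18070477] [-0.11513933 -0.05373591  0.77219493]
cradle 0.003082103310311099 -0.0003312443371080386
time: 11.7
ee_pos: [0.5153, -0.227, 0.0417]
eef_rot: [1.613, 1.567, 1.116]
wrist_force: [7.1, 11.5, -2.6]
opening: 0.538
11.7 [ 0.51530484 -0.22700136  0.04166219] [ 2.65569982 13.45467207  0.76237732] [-0.09736054 -0.08725833  2.17515074]
cradle 0.003009512434122146 -0.0003067075219887524
```

The base met the stop at cradle x ≈ +3 mm (TCP), with about 13 N along the V. I'll ease that a little and lower onto the V.

```bash
python3 -m inch '0.001 0.001 0 0 0 0 255;0.002 0.001 0 0 0 0 255;0.003 0.001 0 0 0 0 255;0.004 0.001 0 0 0 0 255;0.004 0.001 0 0 0 0 255'
cat > st.py <<'E'
from h import *
s=arm.observe(); M=rot(s["eef_rot"]);print(s["time"],s["ee_pos"],M.T@s["wrist_force"],M.T@s["torque"])
c=np.array([.5136,-.2295]);u=np.array([.477,.879]);d=s["ee_pos"][:2]-c;print("cradle",d@u,d@[-u[1],u[0]],"tool x",M[:,0].round(4))
E
python3 st.py; python3 -m inch '0.001 0 0 0 0 0 255;0.002 0 0 0 0 0 255;0.002 0 0 0 0 0 255' ; python3 st.py
```

```text
time: 12.32
ee_pos: [0.5155, -0.2271, 0.0401]
eef_rot: [1.066, 1.568, 0.569]
wrist_force: [-2.5, 10.6, 17.2]
opening: 0.535
12.325 [ 0.5154738  -0.2270623   0.04014883] [-17.24049799   8.19551745  -7.2669999 ] [-0.10227238  1.00134455  1.41436468]
cradle 0.0030365363696208516 -0.0004842868533207793 tool x [ 0.002   0.0013 -1.    ]
time: 12.7
ee_pos: [0.5154, -0.2271, 0.0398]
eef_rot: [0.812, 1.568, 0.315]
wrist_force: [-8.1, 13.9, 31.2]
opening: 0.535
12.7 [ 0.51543418 -0.22709662  0.03984174] [-31.24598632   8.44819384 -13.69799398] [-0.00798641  1.73769784  1.3441238 ]
cradle 0.002987474922109865 -0.00046583441642632966 tool x [ 2.6e-03  8.0e-04 -1.0e+00]
```

Vertical force is 31 N, but with a 14 N sideways bias towards the right-hand face. I'll ease the push and centre it sideways.

```bash
python3 -m inch '-0.003 0 -0.001 0 0 0 255;-0.003 0 -0.002 0 0 0 255;-0.003 0 -0.002 0 0 0 255;-0.003 0 -0.002 0 0 0 255'; python3 st.py; python3 -m inch '0.001 0 -0.001 0 0 0 255;0.001 0 -0.001 0 0 0 255;0.001 0 -0.001 0 0 0 255' ; python3 st.py
```

```text
time: 13.2
ee_pos: [0.5152, -0.2269, 0.0399]
eef_rot: [0.483, 1.566, -0.015]
wrist_force: [6.7, 7.0, 1.2]
opening: 0.538
13.2 [ 0.51519684 -0.2269338   0.0398684 ] [-1.18298864  9.35417739  2.50855445] [-0.15207222 -0.51142755  1.48340218]
cradle 0.0030173818952407344 -0.0001795469802810105 tool x [ 4.8e-03 -1.0e-04 -1.0e+00]
time: 13.58
ee_pos: [0.5145, -0.2266, 0.0391]
eef_rot: [0.415, 1.565, -0.082]
wrist_force: [6.8, 7.4, 3.1]
opening: 0.537
13.575 [ 0.51454397 -0.22658857  0.03910623] [-3.02782572  9.78510804  2.49453245] [-0.08087865 -0.49354559  1.46163042]
cradle 0.0030094241986815735 0.0005590019644423432 tool x [ 5.4e-03 -4.0e-04 -1.0e+00]
```

```bash
python3 -m inch '0.001 0 -0.001 0 0 0 255;0.001 0 -0.001 0 0 0 255;0.001 0 -0.001 0 0 0 255'; python3 st.py; python3 -m inch '0.001 0 0 0 0 0 255;0.001 0 0 0 0 0 255;0.001 0 0 0 0 0 255' ; python3 st.py
```

```text
time: 13.95
ee_pos: [0.5145, -0.2266, 0.039]
eef_rot: [0.29, 1.563, -0.207]
wrist_force: [7.4, 7.9, 8.1]
opening: 0.533
13.95 [ 0.51452844 -0.22659352  0.03903129] [-8.08625053 10.54245502  2.79200253] [-0.11163828 -0.43727418  1.60022975]
cradle 0.002997662619436816 0.0005702886713014835 tool x [ 0.0075 -0.0016 -1.    ]
time: 14.32
ee_pos: [0.5146, -0.2266, 0.039]
eef_rot: [0.265, 1.563, -0.233]
wrist_force: [4.7, 8.3, 15.7]
opening: 0.534
14.325 [ 0.51455086 -0.22661691  0.03898661] [-15.71795268   9.53350885   0.28360599] [-0.03301378  0.00623579  1.51349579]
cradle 0.0029877966938442737 0.0005394295071076171 tool x [ 0.0079 -0.0019 -1.    ]
```

Balanced now: 16 N down, 0.3 N sideways, 9.5 N towards the stop. Moving the command sideways no longer moves the flask, so both faces are in contact. I'll check by camera.

```bash
python3 - <<'E'
from h import *
for n in ("wrist","scene","top"):
    w=optics.capture(n); cv2.imwrite(f"pics/{n}7.png",w["pixels"])
    for t,z in (("flask_mid",.057),("cradle",0),("stop_face",.057)):
        for d in finder.spot_point(w,t)[:1]: print(n,t,round(d["score"],2),onplane(w,d["uv"],z).round(4))
    if n!="wrist":
        # predicted flask outline for seated pose
        c=np.array([.5136,-.2295,.057]);u=np.array([.477,.879,0])
        print(n,"pred base/shoulder/captip",proj(w,[c-u*.0725,c+u*.0725,c+u*.1075]).round(1).tolist())
a=cv2.resize(cv2.imread("pics/scene7.png")[80:200,220:320],None,fx=5,fy=5,interpolation=cv2.INTER_CUBIC)
cv2.imwrite("pics/z7.png",a)
E
python3 st.py
```

```text
wrist flask_mid 0.92 [ 0.5118 -0.2306  0.057 ]
scene flask_mid 0.85 [ 0.5157 -0.2302  0.057 ]
scene cradle 0.63 [ 0.498  -0.2324  0.    ]
scene pred base/shoulder/captip [[266.6, 126.2], [273.8, 170.7], [275.7, 182.5]]
top pred base/shoulder/captip [[442.9, 237.2], [386.9, 198.4], [373.7, 189.2]]
14.925 [ 0.514576   -0.2266031   0.03898989] [-15.37464352  10.97263405   0.30806581] [-0.07383419 -0.01400006  1.59111951]
cradle 0.0030119299701453195 0.0005239133676929249 tool x [ 0.0079 -0.0019 -1.    ]
```

View pics/z7.png

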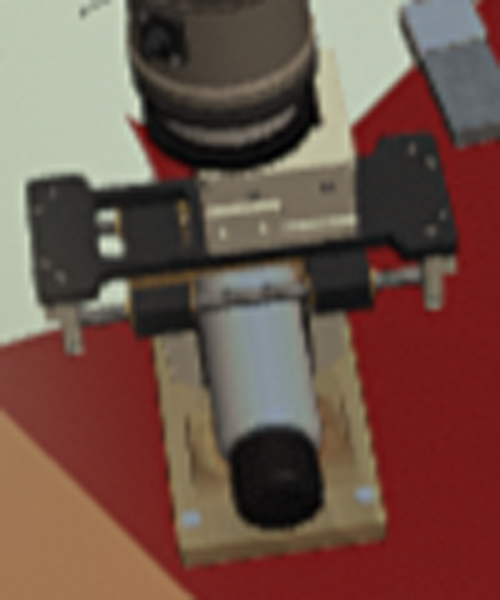

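View pics/wrist7.png

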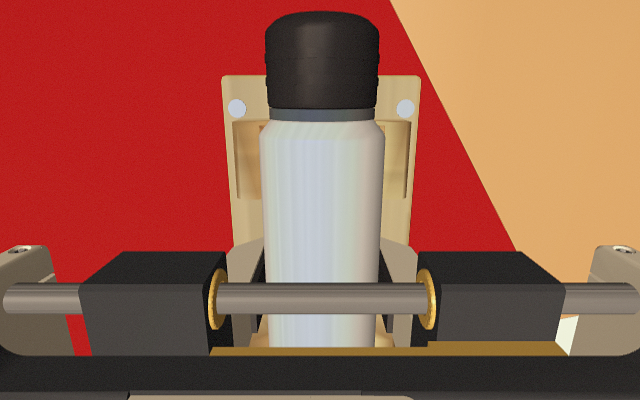

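View pics/top7.png

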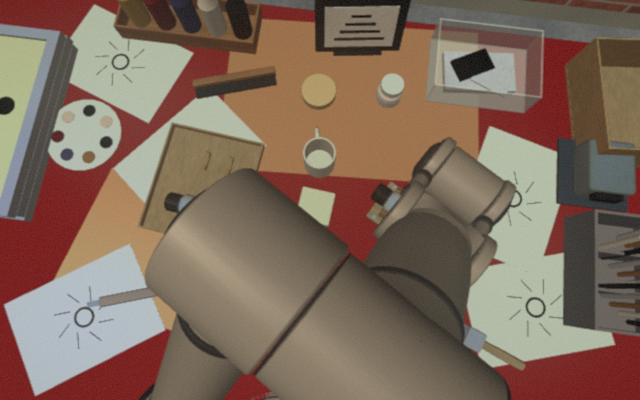

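The wrist and scene views show the flask lying straight in the V, with its cap overhanging and centred between the screws (237,108) and (405,108). Readings were steady over the last 0.6 s, so I'm handing in while pressing.

```bash
python3 -c "
from bench import arm
print(arm.hand_in()); s=arm.observe(); print(s['time'],s['ee_pos'],s['wrist_force'])"
```

```text
the job is handed in; nothing more can be done
None
the job is handed in; nothing more can be done
```

The long flask is in the V-cradle with its base against the end stop, and I handed in with the arm still gripping it and pressing it down. No verdict is reported. I handed in at about 15 s of the 48 s allowed.

**How it went:** I gripped the flask at mid-length with 40 N, lifted it out of the tray and lowered it to just above the V. I slid it back until its base met the stop, then pressed it down. At first it bore on the right-hand face only, with up to 14 N sideways. I eased off, re-centred it and pressed again.

**Last checks:**
- **Push:** the arm was pressing down with about 15 N, pushing about 11 N towards the stop and only 0.3 N sideways. That works out at roughly 12 N on each face, but I calculated that figure; the contact forces cannot be measured directly.
- **Height:** the flask axis was about 57 mm above the table, which is its seated height.
- **Position:** the wrist and scene cameras put the flask's middle within about 2.5 mm of the fitted seated place. The detector's own cradle point in the scene view disagreed by about 16 mm, but the cradle was largely hidden by then, so I relied on the earlier fit and the contact forces.
- **Other objects:** I did not measure the other objects again at the end. The mug, note block and short flask looked unmoved in the last top view; the paint jar was hidden there and last showed unmoved before the flask was lowered.

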